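Set a belt tensioner to its mark with a T-knob

TASK

The belt tensioner's loose T-knob has come off: fit it fully home on the square spindle, finding the square by feel with a light push so that the sprung spindle is never pressed down to its stop. Then turn it clockwise until the sprung arm's red pointer stands in the green band of the black clip, never letting it reach the red band. Move the arm with the knob only, leave the knob standing on the spindle, and leave the things around undisturbed.

Things in the scene. Friction and masses are not known exactly. Their poses are not given: they have to be found in the camera images.
- knob_grip (a point): T-knob (loose, 68 mm tall, about 150 g, starts upright on the bench): centre of its black cross-bar, 59 mm above the underside. Bar 70 mm long along x, 14 mm thick along y, 18 mm high; z up. Grip it across y. Below the bar a 12 mm round neck runs down to a steel hub, whose top is 32 mm above the underside and 33 mm wide.
- knob_foot (a point): T-knob: centre of its underside, the mouth of its socket; axes as knob_grip. The hub is 28 mm square; the socket is 15.2 mm square and 28 mm deep, its sides parallel to the knob's x and y, so the knob fits the spindle in four ways, with about 0.09 rad of play either way.
- tensioner: belt tensioner fixed to the bench: grey base plate 150x270x12 mm (x, y, z) with a low blue housing; origin under the plate's centre. The spindle stands at its right (-y) end, the scale rail lies along x at its left (+y) end. Clockwise from above tightens; 0.2 to 1.8 rad of turn are needed.
- seat (a point): fixed point on the vertical spindle axis, 44 mm above the bench, on top of the unpressed spindle's 28 mm round flange: the knob's underside lies here when fully home; axes as the tensioner. Above it a 14 mm wide steel square rises 14 mm. At the start its sides are turned by an unmeasured angle, up to 0.5 rad either way from the tensioner's x, y.
- spindle_tip (a point): fixed point at the top of the unpressed spindle, 25 mm above seat: a 5 mm high cone, under it a round pilot pin, 13.6 mm thick and 6 mm high, then the square. The pin centres the knob, whose underside then rests on the square's corners, 14 mm above home, until the socket is turned in line with the square and drops.
- spindle_press (a joint): how far the spindle is pushed down on its seat spring, m: 0 free, 0.008 at the stop. It gives at about 4 N of push and stops at about 14 N; 0.007 is too far. The spindle turns stiffly (0.15 Nm friction plus up to 0.11 Nm spring): a light push while turning does not carry it along, and it stays where it is left.
- idler_arm: yellow sprung arm with a black belt roller under it, pivoting about a vertical axis; origin on the pivot at the tensioner's middle, 40 mm above the bench; the arm lies along its y axis. Geared to the spindle (0.4 rad for each rad); not to be touched.
- pointer_tip (a point): tip of the arm's red pointer, 115 mm from the pivot, 44 mm above the bench. It moves towards the tensioner's +x, to the mark, as the spindle turns clockwise: 38 to 46 mm for each rad.
- mark_clip: black clip, 46x12x8 mm, fixed on the scale rail at a place that differs each time; origin under the green band; axes as the tensioner
- mark (a point): centre of the clip's 8 mm wide green band, at its edge towards the pointer; axes as the tensioner. The pointer is right when its tip's x in this frame is within 4 mm of 0; the red band begins at +10 mm.
- oil_bottle: cream oil bottle with red cap, 47x48x124 mm, standing; bystander, origin under its centre
- wax_tin: flat round white and green tin, 67 mm wide, 26 mm high; bystander, origin under its centre
- spanner: steel open spanner lying flat, 36x190x6 mm; bystander, origin under its centre
- tin_tall: red and black round tin with grey lid, 53 mm wide, 100 mm high, standing; bystander, origin under its centre
Mind the look-alikes: they are no part of the job. Leave any orange or purple look-alike of the part that bears knob_grip alone.

How it is judged:
On the way:
1. the T-knob is fully home on the square spindle while the pointer is still short of the green band (z of knob_foot in the frame of seat below 0.003 m and horizontal distance between knob_foot and seat below 0.0025 m and angle between knob_foot's own z axis and vertical below 0.1 rad and x of pointer_tip in the frame of mark below -0.005 m), for 0.2 s.
At the end, for the whole second after the job is handed in: the T-knob stands fully home on the spindle (underside within 3 mm of the seat, within 2.5 mm of the axis, tilted under 0.1 rad), released, and the pointer tip rests within 4 mm of the green band's centre (z of knob_foot in the frame of seat below 0.003 m and horizontal distance between knob_foot and seat below 0.0025 m and angle between knob_foot's own z axis and vertical below 0.1 rad and x of pointer_tip in the frame of mark between -0.004 and 0.004 m and linear speed of idler_arm below 0.01 m/s); the robot touches nothing.
It fails at once if the spindle is pressed down to its stop (more than 7 mm) (value of joint spindle_press above 0.007 m).
It fails at once if the pointer reaches the red band (10 mm past the green centre) (x of pointer_tip in the frame of mark above 0.01 m).
It fails at once if the robot touches the sprung arm with more than 2 N (contact force between any of the fingers, the arm and idler_arm above 2 N).
It fails at once if a bystander is moved by more than 20 mm (distance of any of oil_bottle, wax_tin, spanner, tin_tall from where it was at the start of the episode above 0.02 m).
It also fails if it takes over 51 s, if anything falls off the work surface, if the arm or the gripper's body presses on something with over 40 N, if the wrist force passes 120 N, or if a joint passes its speed limit or range.

ROBOT

A 6-joint arm with a two-finger parallel gripper is mounted at the origin on the work surface; the furniture and walls round the work are solid. World frame = base frame: x ahead of the robot, y to its left, z up, the work surface at z = 0. Lengths are in m, angles in rad, forces in N, time in s.
With the tool pointing down it reaches from about 0.35 to 0.85 m from the base axis. Payload 8.1 kg.
Tool frame: the origin (TCP) lies between the finger pads; the fingertips stand 14 mm ahead of it and the grasp point (between the pads) lies 5 mm behind it; z points along the fingers, y is the line along which they close (so a half turn about z gives the same grasp; the last joint's range is limited). The gripper opens to 93 mm and grips with 3 to 60 N. Pads are 15 mm wide; open, the fingers measure 128 mm over their backs; the gripper's body (75 mm by 188 mm) begins 65 mm behind the grasp point.
Start: joints at [-1.405, 0.13, 1.488, -0, 1.523, -0.085], TCP at [0.149, -0.581, 0.233] pointing down, gripper open.
Joint ranges: [-2.96, 2.96], [-0.89, 2.26], [0.02, 2.5], [-1.34, 4.48], [0, 2.73], [-2.66, 2.66]. Speed limits (rad/s): [2.39, 2.39, 2.79, 3.14, 3.14, 3.14].

INTERFACE

Orientations are given as a rotation vector (axis times angle).
In Python, from plant import robot gives the robot as it stands.
- The arm moves only by the tool arm_command, never from a script. Its argument "targets" is a list of rows, each an object of numbers: "x", "y", "z": the shift along the world's x, y, z in units of 500 mm (1.0 is 500 mm); "rx", "ry", "rz": the turn, a rotation vector about the world's x, y, z in units of 2 rad (1.0 is 2 rad); "claw": the closure in counts, from 0 (fully open) to 255 (shut). In form: [{"x": .., "y": .., "z": .., "rx": .., "ry": .., "rz": .., "claw": ..}, ...]. A call has 1 to 10 rows; each row is the pose to reach, as a shift and turn from the pose commanded when the call began; what a row does not reach only later rows make up. A row lasts 1/12 s, in which the tool goes at most 41.7 mm and 7.16 degrees, less where a joint would pass 70% of its speed; a pose out of reach is approached as far as the arm can. A call with a number of a shift or a turn outside -1 to 1 is refused whole. A call with a gripper value outside its range is refused whole. The fingers move at their own pace and stop on an object; "squeeze" is the grip in N (left out, the last holds). Time passes only in rows, so rows that repeat a pose let the fingers close. It gives the time, the measured TCP pose, the force, the opening and the grip force at its end, in the units of the state.
- robot.read_state(): the state, without advancing time (a new reading comes with each control period).
- robot.read_camera(name): name is "scene" or "top"; returns (picture, depth): 400x640x3 uint8, red, green, blue; 400x640 float32, m along the optical axis (not along the pixel's ray), 0 where there is no reading.
- robot.get_calibration(name): a dict with "intrinsics" (3x3 intrinsics, pixels), "dist" ([k1, k2, p1, p2, k3] as OpenCV has them; the pictures are not rectified), "origin" and "orientation" of the camera in the world. Camera axes: x right, y up, looking along -z (the intrinsics and any distortion apply to the point x, -y, -z); pixel columns grow to the right and rows downward; lengths in m; the calibration is good to about 2 mm. A picture is of the moment at which its call begins. get_calibration takes no time and is no camera call.
- robot.close_job(): hands the job in; it is judged then, once.
The state is a dict: "t": time; "q": joint angles; "dq": joint speeds; "joint_torque": joint torques, N m; "tool_pos": TCP position; "orientation": TCP orientation; "force": force on the tool from outside, world axes, zero at the start; "wrist_torque": the same for the moment, N m; "opening": finger opening in m; "gripper_force": force on a finger pad.
Only numpy, scipy, OpenCV 4.12 (cv2) and the standard library are available. Lean on these libraries where they do the work, as an engineer would, in place of code of your own. Each camera call takes 0.05 s, during which the arm holds its last target. There are 200 camera calls.

## Working session

There is one attempt and no reset: what is moved stays moved. The work goes in short steps, Python scripts to look and compute and a tool call to move; the robot and the scene stay as the last step left them, time stands still between calls to the robot, and variables do not carry over. Pictures are saved under pics/ and viewed, at most 10 in all, crops included, and the job is handed in when it is done.

Besides the shell and the picture viewer there is one more tool, called after "Request:" by a JSON object that holds its "method" and its "body". arm_command: Moves the arm, as the interface text tells. Shifts and turns lie within -1 to 1; 1 stands for 500 mm of shift or 2 rad of turn. Its arguments: {"type":"object","properties":{"targets":{"type":"array","items":{"type":"object","properties":{"x":{"type":"number","minimum":-1,"maximum":1},"y":{"type":"number","minimum":-1,"maximum":1},"z":{"type":"number","minimum":-1,"maximum":1},"rx":{"type":"number","minimum":-1,"maximum":1},"ry":{"type":"number","minimum":-1,"maximum":1},"rz":{"type":"number","minimum":-1,"maximum":1},"claw":{"type":"number"}}}},"squeeze":{"type":"number"}},"required":["targets"]}

```bash
mkdir -p pics; cat > h.py <<'E'
import numpy as np,cv2
from plant import robot
def cap(n):
    im,d=robot.read_camera(n); np.savez('/tmp/'+n+'.npz',im=im,d=d); return im,d
def load(n):
    z=np.load('/tmp/'+n+'.npz'); return z['im'],z['d']
def R_(o):
    o=np.array(o,float)
    if o.shape==(3,3): return o
    return cv2.Rodrigues(o.reshape(3))[0]
def ray(n,uv):
    c=robot.get_calibration(n); uv=np.array(uv,float).reshape(-1,1,2)
    p=cv2.undistortPoints(uv,np.array(c['intrinsics'],float),np.array(c['dist'],float)).reshape(-1,2)
    v=np.c_[p[:,0],-p[:,1],-np.ones(len(p))]@R_(c['orientation']).T
    return np.array(c['origin'],float),v
def plane(n,uv,z):
    o,v=ray(n,uv); return o+v*((z-o[2])/v[:,2])[:,None]
def depthpts(n,uv,d):
    uv=np.array(uv); o,v=ray(n,uv); return o+v*d[uv[:,1],uv[:,0]][:,None]
E
python3 - <<'E'
from h import *
for n in('scene','top'):
    im,d=cap(n); cv2.imwrite(f'pics/{n}0.png',im[...,::-1]); c=robot.get_calibration(n); print(c)
print(robot.read_state())
E
```

```text
{'intrinsics': array([[400.49936846,   0.        , 321.46503618],
       [  0.        , 400.49936846, 196.26830753],
       [  0.        ,   0.        ,   1.        ]]), 'dist': array([0.02900258, 0.        , 0.        , 0.        , 0.        ]), 'origin': array([-0.14207036,  0.64159464,  0.54363685]), 'orientation': array([ 0.5601398 , -1.29231508, -2.05843168])}
{'intrinsics': array([[427.66864156,   0.        , 324.89853218],
       [  0.        , 427.66864156, 196.37899363],
       [  0.        ,   0.        ,   1.        ]]), 'dist': array([-0.0306086,  0.       ,  0.       ,  0.       ,  0.       ]), 'origin': array([ 0.45374335, -0.05110175,  1.28020139]), 'orientation': array([ 0.08034348, -0.0734615 , -1.57119387])}
{'t': 0.1, 'q': array([-1.40540031e+00,  1.31087846e-01,  1.48912583e+00,  6.70433946e-07,
        1.52299664e+00, -8.53934086e-02]), 'dq': array([-0.00141578, -0.00293758, -0.0024058 ,  0.00094113, -0.00157468,
       -0.00085675]), 'joint_torque': array([ 1.03376598e-03, -5.61344111e+01, -4.93095303e+01,  7.68919266e-02,
        2.90799042e-02, -5.83699762e-05]), 'tool_pos': array([ 0.14884929, -0.58075815,  0.23171547]), 'orientation': array([-3.11532236e+00, -3.92705335e-01,  1.00514127e-04]), 'force': array([-0.03311678,  0.14228097,  0.18057428]), 'wrist_torque': array([0.03993465, 0.05670683, 0.01915402]), 'gripper_force': 0.0, 'opening': 0.0929200834982171}
```

View pics/scene0.png

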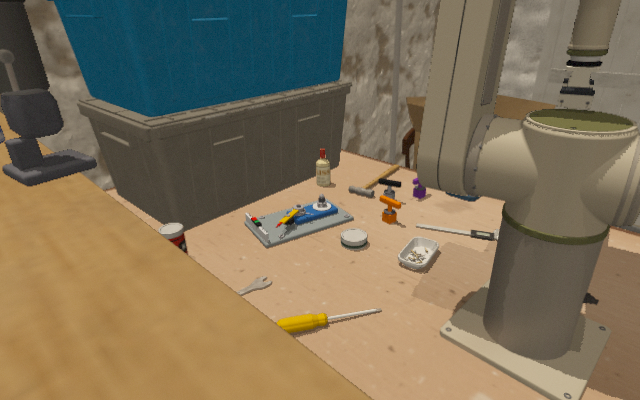

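View pics/top0.png

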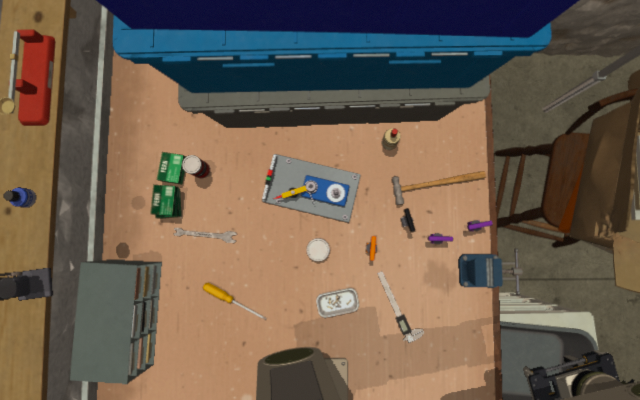

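Scene: the tensioner is at top (312,188) and scene (298,217). T-shaped candidates at top: black (408,220), orange (373,248), purple (440,238) and (478,226). The black one with the steel hub, at scene (390,185), fits the description. I'll check it in a crop.

```bash
python3 - <<'E'
from h import *
t,_=load('top'); s,_=load('scene')
f=lambda im,x,y,w,h,k:cv2.resize(im[y:y+h,x:x+w],None,fx=k,fy=k,interpolation=cv2.INTER_CUBIC)
a=f(t,255,145,120,85,5); b=f(s,235,175,120,75,5); k1=f(t,385,200,40,40,5); k2=f(s,370,165,40,40,5)
o=np.zeros((600,800,3),np.uint8); 
a=a[:425]; o[:300,:600]=cv2.resize(a,(424,300)).shape and cv2.copyMakeBorder(cv2.resize(a,(424,300)),0,0,0,176,0); o[300:600,:480]=cv2.resize(b,(480,300))
o[0:200,600:]=k1; o[200:400,600:]=k2
cv2.imwrite('pics/crop.png',o[...,::-1])
# masks
def pts(n,im,box,fn):
    x,y,w,h=box; sub=im[y:y+h,x:x+w].astype(int); hsv=cv2.cvtColor(im[y:y+h,x:x+w],cv2.COLOR_RGB2HSV).astype(int)
    m=fn(sub,hsv); v,u=np.nonzero(m); return np.c_[u+x,v+y]
blk=lambda r,h:(r.max(2)<60)
for n,im,box in(('top',t,(395,200,25,40)),('scene',s,(372,170,35,25))):
    p=pts(n,im,box,blk); print(n,'knob',len(p),p.mean(0),p.min(0),p.max(0), plane(n,[p.mean(0)],.066 if n=='top' else .059))
    (c,sz,an)=cv2.minAreaRect(p.astype(np.float32)); bx=cv2.boxPoints((c,sz,an)); print(sz,an,plane(n,bx,.066)[:,:2].round(4).tolist())
p=pts('top',t,(262,150,105,75),lambda r,h:(h[...,0]>100)&(h[...,0]<125)&(h[...,1]>120)); 
c=cv2.minAreaRect(p.astype(np.float32)); print('blue',c,plane('top',cv2.boxPoints(c),.03)[:,:2].round(4).tolist())
E
```

```text
top knob 115 [408.77391304 220.29565217] [405 209] [414 231] [[ 0.50431489 -0.28383468  0.066     ]]
(22.452171325683594, 6.008327484130859) 71.56504821777344 [[0.5328, -0.2654], [0.5382, -0.2817], [0.4776, -0.3007], [0.4723, -0.2844]]
scene knob 117 [389.47008547 182.86324786] [379 179] [400 192] [[ 0.50657461 -0.2836851   0.059     ]]
(21.768888473510742, 11.178618431091309) 11.309932708740234 [[0.4978, -0.2114], [0.5434, -0.2808], [0.4762, -0.297], [0.4357, -0.2284]]
blue ((325.02947998046875, 190.3823699951172), (44.38401794433594, 21.585670471191406), 14.03624439239502) [[0.5794, 0.0249], [0.6415, 0.0096], [0.6092, -0.1173], [0.5474, -0.1015]]
```

View pics/crop.png

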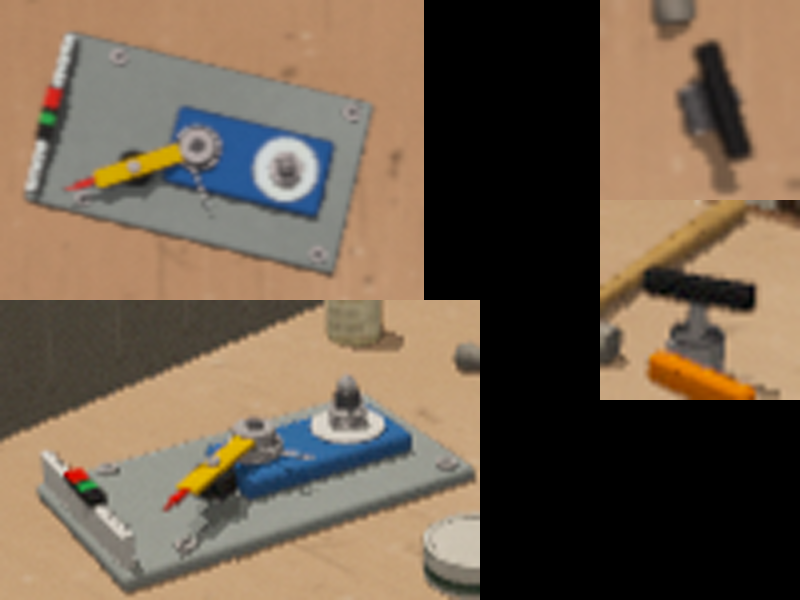

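The crop confirms the black T-knob on a steel hub (top 408,220). The spindle is at top (336,192) and scene (322,195). The pointer tip is at about top (274,198) and the green band at top (268,179).

```bash
cat >> h.py <<'E'
def tri(a,b):
    (o1,v1),(o2,v2)=ray('top',a),ray('scene',b); v1,v2=v1[0],v2[0]
    s=np.linalg.lstsq(np.c_[v1,-v2],o2-o1,rcond=None)[0]; p,q=o1+s[0]*v1,o2+s[1]*v2
    return (p+q)/2,np.linalg.norm(p-q)
E
python3 - <<'E'
from h import *
t,dt=load('top'); s,ds=load('scene')
print('tip tri',tri([336.2,192.6],[321.7,194.5]))
print('tip planes',plane('top',[[336.2,192.6]],.06),plane('scene',[[321.7,194.5]],.069))
print('ptr tri',tri([273.7,198.2],[276.2,227.2]),plane('top',[[273.7,198.2]],.044),plane('scene',[[276.2,227.2]],.044))
print('green tri',tri([268.3,178.7],[256.2,220.5]))
cor=np.array([[75,33],[372,103],[331,272],[26,200]])/3.533+[255,145]
print('plate',plane('top',cor,.012)[:,:2].round(4).tolist())
# depth cloud around spindle
for n,im,d,c in(('top',t,dt,(336,192)),('scene',s,ds,(322,198))):
    u,v=np.meshgrid(range(c[0]-8,c[0]+9),range(c[1]-8,c[1]+9)); uv=np.c_[u.ravel(),v.ravel()]
    p=depthpts(n,uv,d); k=p[:,2]>.048; print(n,k.sum(),p[k].mean(0),p[k].min(0),p[k].max(0))
# knob hub/bar depth
u,v=np.meshgrid(range(395,422),range(203,237)); p=depthpts('top',np.c_[u.ravel(),v.ravel()],dt); k=p[:,2]>.055
q=p[k]; print('bar',k.sum(),q.mean(0),cv2.minAreaRect(q[:,:2].astype(np.float32)*1000))
E
```

```text
tip tri (array([ 0.58548557, -0.07645476,  0.06659877]), np.float64(0.004885997449229812))
tip planes [[ 0.58441805 -0.07828801  0.06      ]] [[ 0.58380177 -0.07138441  0.069     ]]
ptr tri (array([0.57097158, 0.10399172, 0.0419813 ]), np.float64(0.001905998543054091)) [[0.57013799 0.10302164 0.044     ]] [[0.56893718 0.1066961  0.044     ]]
green tri (array([0.62869626, 0.12106369, 0.04644143]), np.float64(0.00513064750465039))
plate [[0.7058, 0.1008], [0.645, -0.1517], [0.5019, -0.116], [0.563, 0.1408]]
top 30 [ 0.56935106 -0.07203502  0.224569  ] [ 0.45374335 -0.08379315  0.04843914] [ 0.59521795 -0.05110175  1.28020139]
scene 43 [ 0.53578847 -0.02204581  0.09238295] [-0.14207036 -0.0829893   0.04869607] [0.59519356 0.64159464 0.54363685]
bar 138 [ 0.50361509 -0.27750388  0.10144528] ((464.7828369140625, -177.786376953125), (69.23014831542969, 244.7256622314453), 20.775863647460938)
```

Request:
{"method": "arm_command", "body": {"targets": [{"x": 0.71, "y": 0.594, "z": -0.1, "rz": 0.027, "claw": 110}, {"x": 0.71, "y": 0.594, "z": -0.1, "rz": 0.027, "claw": 110}, {"x": 0.71, "y": 0.594, "z": -0.1, "rz": 0.027, "claw": 110}, {"x": 0.71, "y": 0.594, "z": -0.1, "rz": 0.027, "claw": 110}, {"x": 0.71, "y": 0.594, "z": -0.1, "rz": 0.027, "claw": 110}, {"x": 0.71, "y": 0.594, "z": -0.1, "rz": 0.027, "claw": 110}, {"x": 0.71, "y": 0.594, "z": -0.1, "rz": 0.027, "claw": 110}, {"x": 0.71, "y": 0.594, "z": -0.1, "rz": 0.027, "claw": 110}, {"x": 0.71, "y": 0.594, "z": -0.1, "rz": 0.027, "claw": 110}, {"x": 0.71, "y": 0.594, "z": -0.1, "rz": 0.027, "claw": 110}], "squeeze": 15}}

```text
schema error: expected keys x, y, z, rx, ry, rz, claw
```

Request:
{"method": "arm_command", "body": {"targets": [{"x": 0.71, "y": 0.594, "z": -0.1, "rx": 0, "ry": 0, "rz": 0.027, "claw": 110}, {"x": 0.71, "y": 0.594, "z": -0.1, "rx": 0, "ry": 0, "rz": 0.027, "claw": 110}, {"x": 0.71, "y": 0.594, "z": -0.1, "rx": 0, "ry": 0, "rz": 0.027, "claw": 110}, {"x": 0.71, "y": 0.594, "z": -0.1, "rx": 0, "ry": 0, "rz": 0.027, "claw": 110}, {"x": 0.71, "y": 0.594, "z": -0.1, "rx": 0, "ry": 0, "rz": 0.027, "claw": 110}, {"x": 0.71, "y": 0.594, "z": -0.1, "rx": 0, "ry": 0, "rz": 0.027, "claw": 110}, {"x": 0.71, "y": 0.594, "z": -0.1, "rx": 0, "ry": 0, "rz": 0.027, "claw": 110}, {"x": 0.71, "y": 0.594, "z": -0.1, "rx": 0, "ry": 0, "rz": 0.027, "claw": 110}, {"x": 0.71, "y": 0.594, "z": -0.1, "rx": 0, "ry": 0, "rz": 0.027, "claw": 110}, {"x": 0.71, "y": 0.594, "z": -0.1, "rx": 0, "ry": 0, "rz": 0.027, "claw": 110}], "squeeze": 15}}

```text
t: 0.93
tool_pos: [0.4677, -0.3136, 0.1873]
orientation: [-3.105, -0.477, 0.001]
force: [1.1, -0.9, -0.3]
opening: 0.0527
gripper_force: 0.0
```

Request:
{"method": "arm_command", "body": {"targets": [{"x": 0.074, "y": 0.06, "z": -0.04, "rx": 0, "ry": 0, "rz": 0, "claw": 110}, {"x": 0.074, "y": 0.06, "z": -0.1, "rx": 0, "ry": 0, "rz": 0, "claw": 110}, {"x": 0.074, "y": 0.06, "z": -0.14, "rx": 0, "ry": 0, "rz": 0, "claw": 110}, {"x": 0.074, "y": 0.06, "z": -0.14, "rx": 0, "ry": 0, "rz": 0, "claw": 110}, {"x": 0.074, "y": 0.06, "z": -0.14, "rx": 0, "ry": 0, "rz": 0, "claw": 110}]}}

```text
t: 1.35
tool_pos: [0.5025, -0.2845, 0.1163]
orientation: [-3.102, -0.477, 0.005]
force: [-0.4, 0.4, 0.6]
opening: 0.0528
gripper_force: 0.0
```

```bash
python3 - <<'E'
from h import *
print(robot.read_state()['tool_pos'])
s,_=cap('scene'); t,_=cap('top')
f=lambda im,x,y,w,h:cv2.resize(im[y:y+h,x:x+w],(400,400),interpolation=cv2.INTER_CUBIC)
cv2.imwrite('pics/c2.png',np.hstack([f(s,350,140,80,80),f(t,370,180,80,80)])[...,::-1])
E
```

```text
[ 0.50245627 -0.28447234  0.11631701]
```

View pics/c2.png

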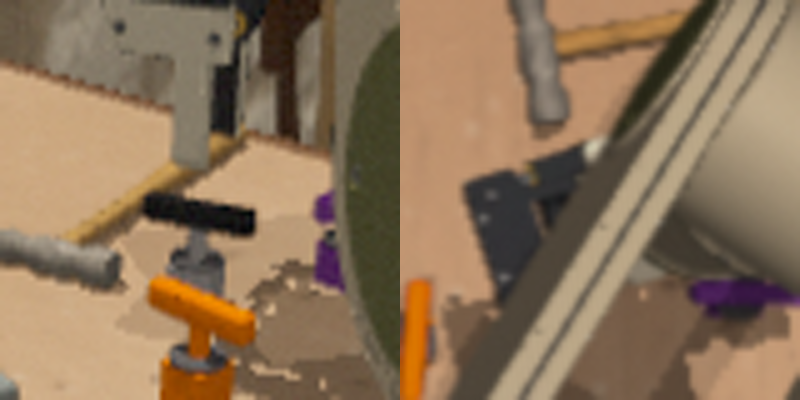

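The scene crop shows the finger at crop (193,150) just above the bar centre at (200,213). The gripper sits about 4 mm short along the bar, so I'll correct that while descending and then grip.

Request:
{"method": "arm_command", "body": {"targets": [{"x": 0.008, "y": 0.003, "z": -0.06, "rx": 0, "ry": 0, "rz": 0, "claw": 110}, {"x": 0.008, "y": 0.003, "z": -0.121, "rx": 0, "ry": 0, "rz": 0, "claw": 110}, {"x": 0.008, "y": 0.003, "z": -0.121, "rx": 0, "ry": 0, "rz": 0, "claw": 110}, {"x": 0.008, "y": 0.003, "z": -0.121, "rx": 0, "ry": 0, "rz": 0, "claw": 255}, {"x": 0.008, "y": 0.003, "z": -0.121, "rx": 0, "ry": 0, "rz": 0, "claw": 255}, {"x": 0.008, "y": 0.003, "z": -0.121, "rx": 0, "ry": 0, "rz": 0, "claw": 255}, {"x": 0.008, "y": 0.003, "z": -0.121, "rx": 0, "ry": 0, "rz": 0, "claw": 255}, {"x": 0.008, "y": 0.003, "z": -0.121, "rx": 0, "ry": 0, "rz": 0, "claw": 255}], "squeeze": 20}}

```text
t: 2.12
tool_pos: [0.5086, -0.2847, 0.0593]
orientation: [3.103, 0.476, 0.003]
force: [1.2, -0.5, -0.1]
opening: 0.0245
gripper_force: 0.0
```

Request:
{"method": "arm_command", "body": {"targets": [{"x": 0, "y": 0, "z": 0, "rx": 0, "ry": 0, "rz": 0, "claw": 255}, {"x": 0, "y": 0, "z": 0, "rx": 0, "ry": 0, "rz": 0, "claw": 255}, {"x": 0, "y": 0, "z": 0, "rx": 0, "ry": 0, "rz": 0, "claw": 255}, {"x": 0, "y": 0, "z": 0, "rx": 0, "ry": 0, "rz": 0, "claw": 255}, {"x": 0, "y": 0, "z": 0, "rx": 0, "ry": 0, "rz": 0, "claw": 255}]}}

```text
t: 2.53
tool_pos: [0.5081, -0.2843, 0.0581]
orientation: [3.104, 0.477, 0.001]
force: [0.1, -0.6, 6.2]
opening: 0.0137
gripper_force: 20.0
```

```bash
python3 - <<'E'
from h import *
s=robot.read_state(); print(s['tool_pos'],s['force'],s['wrist_torque'])
s,_=cap('scene')
cv2.imwrite('pics/c3.png',cv2.resize(s[150:210,350:430],(800,600),interpolation=cv2.INTER_CUBIC)[...,::-1])
E
```

```text
[ 0.50811263 -0.28427828  0.0581444 ] [ 0.07895369 -0.56070073  6.21450334] [ 0.00617219  0.15054493 -0.02305201]
```

View pics/c3.png

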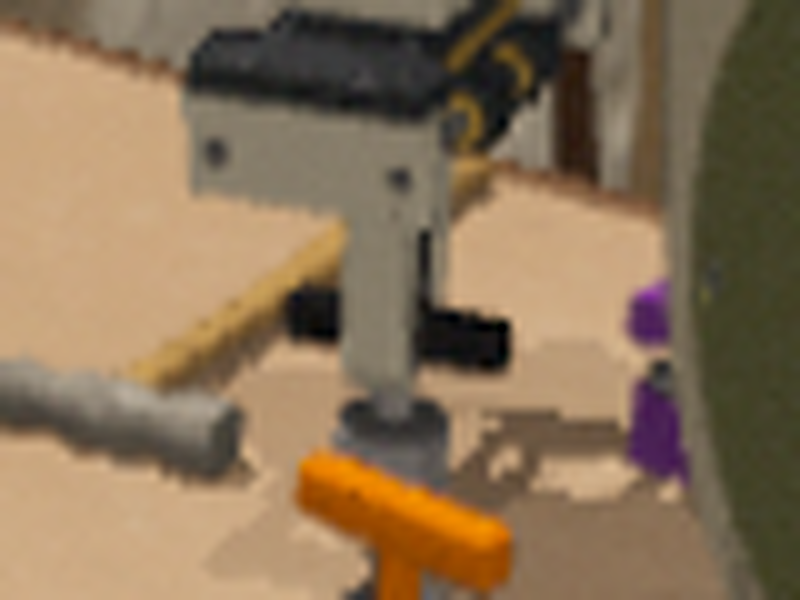

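The knob is held: the bar spans crop 288–512 with its centre at 400, and the finger centre is about 2 mm to +x of it. Next I lift, carry and turn it above the spindle.

Request:
{"method": "arm_command", "body": {"targets": [{"x": 0, "y": 0, "z": 0.08, "rx": 0, "ry": 0, "rz": 0, "claw": 255}, {"x": 0, "y": 0, "z": 0.16, "rx": 0, "ry": 0, "rz": 0, "claw": 255}, {"x": 0.025, "y": 0.07, "z": 0.22, "rx": 0, "ry": 0, "rz": 0.06, "claw": 255}, {"x": 0.05, "y": 0.14, "z": 0.24, "rx": 0, "ry": 0, "rz": 0.12, "claw": 255}, {"x": 0.075, "y": 0.21, "z": 0.24, "rx": 0, "ry": 0, "rz": 0.18, "claw": 255}, {"x": 0.1, "y": 0.28, "z": 0.24, "rx": 0, "ry": 0, "rz": 0.24, "claw": 255}, {"x": 0.125, "y": 0.35, "z": 0.24, "rx": 0, "ry": 0, "rz": 0.3, "claw": 255}, {"x": 0.14, "y": 0.39, "z": 0.24, "rx": 0, "ry": 0, "rz": 0.36, "claw": 255}, {"x": 0.1526, "y": 0.4206, "z": 0.24, "rx": 0, "ry": 0, "rz": 0.42, "claw": 255}, {"x": 0.1526, "y": 0.4206, "z": 0.24, "rx": 0, "ry": 0, "rz": 0.48, "claw": 255}], "squeeze": 25}}

```text
t: 3.42
tool_pos: [0.5843, -0.0699, 0.1765]
orientation: [-2.524, -1.868, -0.0]
force: [-0.3, 0.9, -1.2]
opening: 0.0142
gripper_force: 25.0
```

Request:
{"method": "arm_command", "body": {"targets": [{"x": 0, "y": 0, "z": 0, "rx": 0, "ry": 0, "rz": 0.06, "claw": 255}, {"x": 0, "y": 0, "z": -0.03, "rx": 0, "ry": 0, "rz": 0.12, "claw": 255}, {"x": 0, "y": 0, "z": -0.05, "rx": 0, "ry": 0, "rz": 0.18, "claw": 255}, {"x": 0, "y": 0, "z": -0.06, "rx": 0, "ry": 0, "rz": 0.24, "claw": 255}, {"x": 0, "y": 0, "z": -0.06, "rx": 0, "ry": 0, "rz": 0.3, "claw": 255}, {"x": 0, "y": 0, "z": -0.06, "rx": 0, "ry": 0, "rz": 0.3175, "claw": 255}, {"x": 0, "y": 0, "z": -0.06, "rx": 0, "ry": 0, "rz": 0.3175, "claw": 255}, {"x": 0, "y": 0, "z": -0.06, "rx": 0, "ry": 0, "rz": 0.3175, "claw": 255}]}}

```text
t: 4.08
tool_pos: [0.5835, -0.0734, 0.1467]
orientation: [-1.829, -2.553, 0.001]
force: [-0.0, 0.9, -1.0]
opening: 0.0137
gripper_force: 25.0
```

```bash
python3 - <<'E'
from h import *
st=robot.read_state(); print(st['tool_pos'],st['orientation'],st['force'],st['wrist_torque'],st['q'])
s,_=cap('scene')
cv2.imwrite('pics/c4.png',cv2.resize(s[160:235,260:360],(800,600),interpolation=cv2.INTER_CUBIC)[...,::-1])
E
```

```text
[ 0.58354577 -0.0734465   0.14674098] [-1.82915132e+00 -2.55281016e+00  6.91685306e-04] [-0.04614104  0.89634636 -0.96215584] [-0.03766623 -0.11772    -0.03389083] [-2.12390316e-01  1.54918521e-01  1.62015568e+00  3.82477698e-05
  1.36771157e+00 -5.39733516e-01]
```

View pics/c4.png

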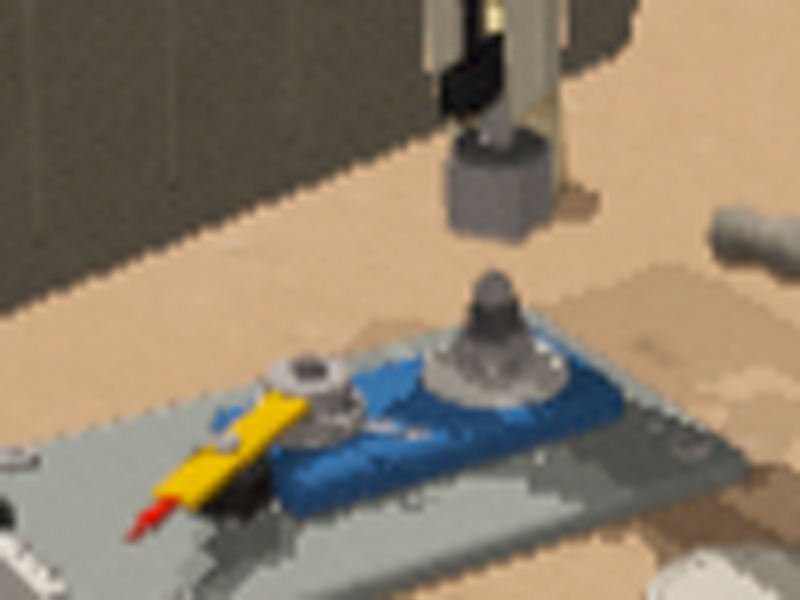

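The knob hub is at crop (447–553, 130–240), above the spindle tip at (494,270), so it's almost in line. I'll compute the residual with rays onto the known heights.

```bash
python3 - <<'E'
from h import *
g=lambda p:np.array(p)/8+[260,160]-.44
foot=plane('scene',[g([500,226])],.1467-.0581)[0]; tip=plane('scene',[g([494,270])],.069)[0]
hub=plane('scene',[g([500,146])],.1467-.0581+.032)[0]; fl=plane('scene',[g([496,366])],.044)[0]
print(foot,hub,tip,fl); 
print(plane('scene',[g([501,226]),g([500,227])],.0886)-foot)
E
```

```text
[ 0.58424632 -0.07381638  0.0886    ] [ 0.58066267 -0.07113159  0.1206    ] [ 0.59022566 -0.07625839  0.069     ] [ 0.57191913 -0.05821217  0.044     ]
[[-2.57790054e-04 -2.34932659e-04  5.55111512e-17]
 [-6.02843516e-04  6.04518750e-04  0.00000000e+00]]
```

Request:
{"method": "arm_command", "body": {"targets": [{"x": 0.009, "y": -0.004, "z": -0.026, "rx": 0, "ry": 0, "rz": 0, "claw": 255}, {"x": 0.009, "y": -0.004, "z": -0.026, "rx": 0, "ry": 0, "rz": 0, "claw": 255}, {"x": 0.009, "y": -0.004, "z": -0.026, "rx": 0, "ry": 0, "rz": 0, "claw": 255}]}}

```text
t: 4.38
tool_pos: [0.5876, -0.0756, 0.1327]
orientation: [-1.827, -2.552, 0.002]
force: [-0.5, 0.4, -1.2]
opening: 0.0139
gripper_force: 25.0
```

```bash
python3 - <<'E'
from h import *
st=robot.read_state(); print(st['tool_pos'],st['force'])
s,_=cap('scene')
cv2.imwrite('pics/c5.png',cv2.resize(s[170:218,290:354],(800,600),interpolation=cv2.INTER_CUBIC)[...,::-1])
E
```

```text
[ 0.58760064 -0.07555213  0.13266985] [-0.4661287   0.40774926 -1.16633126]
```

View pics/c5.png

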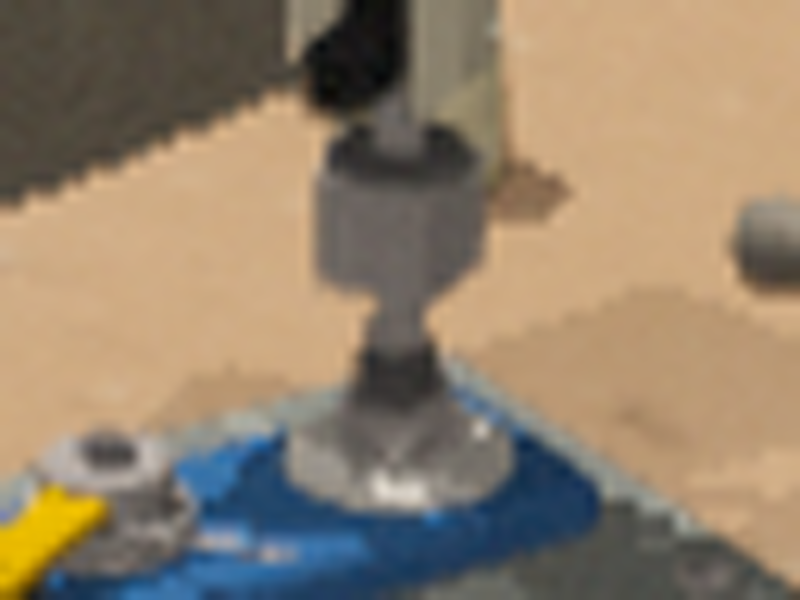

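Seen from the scene camera the hub (centre 401) and pin (397) are in line. I descend gently and watch the force.

Request:
{"method": "arm_command", "body": {"targets": [{"x": 0, "y": 0, "z": -0.006, "rx": 0, "ry": 0, "rz": 0, "claw": 255}, {"x": 0, "y": 0, "z": -0.012, "rx": 0, "ry": 0, "rz": 0, "claw": 255}, {"x": 0, "y": 0, "z": -0.018, "rx": 0, "ry": 0, "rz": 0, "claw": 255}, {"x": 0, "y": 0, "z": -0.018, "rx": 0, "ry": 0, "rz": 0, "claw": 255}], "squeeze": 12}}

```text
t: 4.77
tool_pos: [0.588, -0.0755, 0.1245]
orientation: [-1.827, -2.554, 0.001]
force: [-0.3, -0.2, -2.1]
opening: 0.0137
gripper_force: 12.0
```

Request:
{"method": "arm_command", "body": {"targets": [{"x": 0, "y": 0, "z": -0.004, "rx": 0, "ry": 0, "rz": 0, "claw": 255}, {"x": 0, "y": 0, "z": -0.008, "rx": 0, "ry": 0, "rz": 0, "claw": 255}, {"x": 0, "y": 0, "z": -0.008, "rx": 0, "ry": 0, "rz": 0, "claw": 255}]}}

```text
t: 5.02
tool_pos: [0.5883, -0.0754, 0.121]
orientation: [-1.827, -2.555, -0.0]
force: [0.4, 0.5, -2.1]
opening: 0.0138
gripper_force: 12.0
```

Request:
{"method": "arm_command", "body": {"targets": [{"x": 0, "y": 0, "z": -0.004, "rx": 0, "ry": 0, "rz": 0, "claw": 255}, {"x": 0, "y": 0, "z": -0.008, "rx": 0, "ry": 0, "rz": 0, "claw": 255}, {"x": 0, "y": 0, "z": -0.008, "rx": 0, "ry": 0, "rz": 0, "claw": 255}]}}

```text
t: 5.27
tool_pos: [0.5883, -0.0754, 0.1169]
orientation: [-1.827, -2.555, 0.0]
force: [1.3, 0.8, -1.5]
opening: 0.0136
gripper_force: 12.0
```

Request:
{"method": "arm_command", "body": {"targets": [{"x": 0.001, "y": 0.001, "z": -0.003, "rx": 0, "ry": 0, "rz": 0, "claw": 255}, {"x": 0.001, "y": 0.001, "z": -0.006, "rx": 0, "ry": 0, "rz": 0, "claw": 255}, {"x": 0.001, "y": 0.001, "z": -0.006, "rx": 0, "ry": 0, "rz": 0, "claw": 255}]}}

```text
t: 5.52
tool_pos: [0.5892, -0.0752, 0.1147]
orientation: [1.827, 2.555, 0.0]
force: [-1.1, -0.3, 3.7]
opening: 0.0138
gripper_force: 12.0
```

Contact on the square's corners at about 5 N. Now I turn clockwise to find the square.

Request:
{"method": "arm_command", "body": {"targets": [{"x": 0, "y": 0, "z": 0, "rx": 0, "ry": 0, "rz": -0.025, "claw": 255}, {"x": 0, "y": 0, "z": 0, "rx": 0, "ry": 0, "rz": -0.05, "claw": 255}, {"x": 0, "y": 0, "z": 0, "rx": 0, "ry": 0, "rz": -0.075, "claw": 255}, {"x": 0, "y": 0, "z": 0, "rx": 0, "ry": 0, "rz": -0.1, "claw": 255}, {"x": 0, "y": 0, "z": 0, "rx": 0, "ry": 0, "rz": -0.125, "claw": 255}]}}

```text
t: 5.93
tool_pos: [0.5887, -0.0749, 0.1141]
orientation: [-2.134, -2.304, 0.0]
force: [-1.3, 1.4, -0.0]
opening: 0.0138
gripper_force: 12.0
```

```bash
cat > st.py <<'E'
from h import *
s=robot.read_state(); o=s['orientation']; print(round(s['t'],2),s['tool_pos'].round(4),'yaw',round(2*np.arctan2(o[1],o[0])%np.pi if 0 else (2*np.arctan(o[1]/o[0]))%(2*np.pi),3),'F',s['force'].round(1),'T',s['wrist_torque'].round(2),s['q'][5].round(2))
E
python3 st.py
```

```text
5.93 [ 0.5887 -0.0749  0.1141] yaw 1.647 F [-1.3  1.4 -0. ] T [0.42 0.12 0.03] -0.29
```

Request:
{"method": "arm_command", "body": {"targets": [{"x": 0, "y": 0, "z": -0.002, "rx": 0, "ry": 0, "rz": 0, "claw": 255}, {"x": 0, "y": 0, "z": -0.004, "rx": 0, "ry": 0, "rz": 0, "claw": 255}, {"x": 0, "y": 0, "z": -0.004, "rx": 0, "ry": 0, "rz": 0, "claw": 255}]}}

```text
t: 6.18
tool_pos: [0.5889, -0.075, 0.1122]
orientation: [-2.13, -2.309, -0.0]
force: [-0.8, 1.6, 1.7]
opening: 0.0139
gripper_force: 12.0
```

```bash
python3 st.py
```

```text
6.18 [ 0.5889 -0.075   0.1122] yaw 1.651 F [-0.8  1.6  1.7] T [ 0.35  0.14 -0.01] -0.29
```

Request:
{"method": "arm_command", "body": {"targets": [{"x": 0, "y": 0.001, "z": -0.002, "rx": 0, "ry": 0, "rz": 0, "claw": 255}, {"x": 0, "y": 0.001, "z": -0.004, "rx": 0, "ry": 0, "rz": 0, "claw": 255}, {"x": 0, "y": 0.001, "z": -0.004, "rx": 0, "ry": 0, "rz": 0, "claw": 255}]}}

```text
t: 6.43
tool_pos: [0.5889, -0.0748, 0.1104]
orientation: [2.131, 2.308, -0.0]
force: [-1.4, 0.4, 3.1]
opening: 0.0142
gripper_force: 12.0
```

```bash
python3 st.py
```

```text
6.43 [ 0.5889 -0.0748  0.1104] yaw 1.65 F [-1.4  0.4  3.1] T [0.16 0.34 0.06] -0.29
```

Request:
{"method": "arm_command", "body": {"targets": [{"x": 0, "y": 0, "z": 0, "rx": 0, "ry": 0, "rz": -0.025, "claw": 255}, {"x": 0, "y": 0, "z": 0, "rx": 0, "ry": 0, "rz": -0.05, "claw": 255}, {"x": 0, "y": 0, "z": 0, "rx": 0, "ry": 0, "rz": -0.075, "claw": 255}, {"x": 0, "y": 0, "z": 0, "rx": 0, "ry": 0, "rz": -0.1, "claw": 255}]}}

```text
t: 6.77
tool_pos: [0.5891, -0.0748, 0.1106]
orientation: [2.353, 2.08, 0.0]
force: [-1.4, 0.5, 2.6]
opening: 0.0139
gripper_force: 12.1
```

```bash
python3 st.py; python3 - <<'E'
from h import *
s,_=cap('scene')
cv2.imwrite('pics/c6.png',cv2.resize(s[170:245,250:350],(800,600),interpolation=cv2.INTER_CUBIC)[...,::-1])
E
```

```text
6.77 [ 0.5891 -0.0748  0.1106] yaw 1.448 F [-1.4  0.5  2.6] T [0.14 0.35 0.14] -0.09
```

View pics/c6.png

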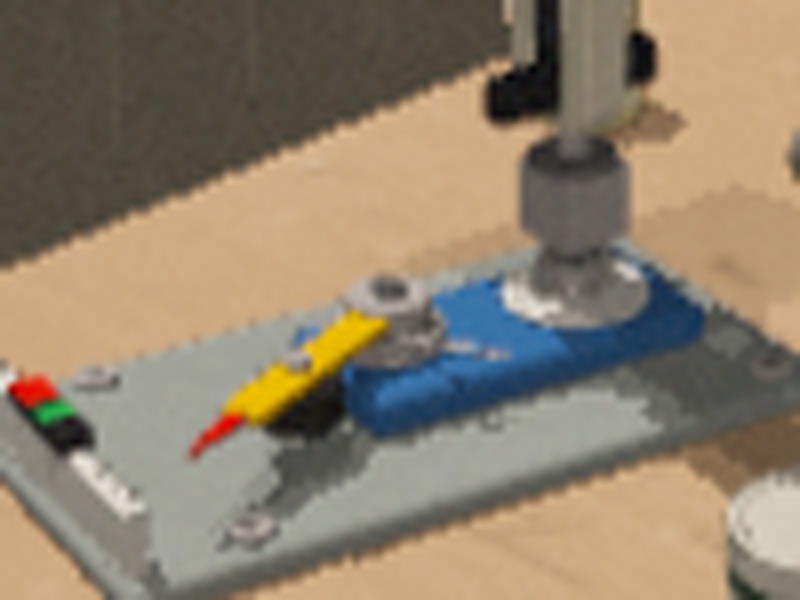

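The knob sits low on the square and the pointer tip has moved to crop (195,455), about 4 mm. So the square is caught and the torque is binding it. I back off within the play and lower.

Request:
{"method": "arm_command", "body": {"targets": [{"x": 0, "y": 0, "z": 0, "rx": 0, "ry": 0, "rz": 0.02, "claw": 255}, {"x": 0, "y": 0, "z": 0, "rx": 0, "ry": 0, "rz": 0.045, "claw": 255}, {"x": 0, "y": 0, "z": -0.003, "rx": 0, "ry": 0, "rz": 0.045, "claw": 255}, {"x": 0, "y": 0, "z": -0.006, "rx": 0, "ry": 0, "rz": 0.045, "claw": 255}, {"x": 0, "y": 0, "z": -0.006, "rx": 0, "ry": 0, "rz": 0.045, "claw": 255}]}}

```text
t: 7.23
tool_pos: [0.5886, -0.0747, 0.1066]
orientation: [-2.256, -2.185, 0.001]
force: [-0.1, -0.4, -2.1]
opening: 0.0137
gripper_force: 12.0
```

```bash
python3 st.py
```

```text
7.23 [ 0.5886 -0.0747  0.1066] yaw 1.539 F [-0.1 -0.4 -2.1] T [-0.05 -0.09  0.02] -0.18
```

Sliding freely now. I lower to home.

Request:
{"method": "arm_command", "body": {"targets": [{"x": 0, "y": 0, "z": -0.003, "rx": 0, "ry": 0, "rz": 0, "claw": 255}, {"x": 0, "y": 0, "z": -0.006, "rx": 0, "ry": 0, "rz": 0, "claw": 255}, {"x": 0, "y": 0, "z": -0.008, "rx": 0, "ry": 0, "rz": 0, "claw": 255}, {"x": 0, "y": 0, "z": -0.008, "rx": 0, "ry": 0, "rz": 0, "claw": 255}]}}

```text
t: 7.57
tool_pos: [0.5888, -0.0746, 0.103]
orientation: [-2.256, -2.186, 0.0]
force: [0.2, 0.1, -1.2]
opening: 0.0142
gripper_force: 12.0
```

```bash
python3 st.py
```

```text
7.57 [ 0.5888 -0.0746  0.103 ] yaw 1.54 F [ 0.2  0.1 -1.2] T [-0.04 -0.04  0.07] -0.18
```

Request:
{"method": "arm_command", "body": {"targets": [{"x": 0, "y": 0, "z": -0.002, "rx": 0, "ry": 0, "rz": 0, "claw": 255}, {"x": 0, "y": 0, "z": -0.004, "rx": 0, "ry": 0, "rz": 0, "claw": 255}, {"x": 0, "y": 0, "z": -0.004, "rx": 0, "ry": 0, "rz": 0, "claw": 255}]}}

```text
t: 7.82
tool_pos: [0.5891, -0.0746, 0.1017]
orientation: [2.255, 2.187, 0.0]
force: [-1.2, 0.9, 2.7]
opening: 0.0137
gripper_force: 12.0
```

```bash
python3 st.py
```

```text
7.82 [ 0.5891 -0.0746  0.1017] yaw 1.54 F [-1.2  0.9  2.7] T [-0.01  0.27  0.02] -0.18
```

The knob is home (4 N at z = 0.1017). Now I measure pointer and green band in both views.

```bash
cat > meas.py <<'E'
from h import *
ax=np.array([np.cos(-.233),np.sin(-.233),0])
def blob(im,box,col):
    x,y,w,h=box; hsv=cv2.cvtColor(im[y:y+h,x:x+w],cv2.COLOR_RGB2HSV).astype(int); H,S,V=hsv[...,0],hsv[...,1],hsv[...,2]
    m={'r':((H<6)|(H>172))&(S>150)&(V>90),'g':(H>45)&(H<85)&(S>110)}[col].astype(np.uint8)
    n,l,st,c=cv2.connectedComponentsWithStats(m,connectivity=8)
    return [(int(st[i,4]),c[i]+[x,y],np.argwhere(l==i)[:,::-1]+[x,y]) for i in range(1,n) if st[i,4]>2]
def go(n,gb,rb,pivot):
    im,_=cap(n); 
    g=max(blob(im,gb,'g'),key=lambda b:b[0]); res=[]
    print(n,'green',g[0],g[1].round(2))
    for a,c,p in blob(im,rb,'r'):
        dist=np.linalg.norm(p-np.array(pivot),axis=1); tip=p[dist>=dist.max()-.7].mean(0)
        P=plane(n,[tip],.044)[0]; G=plane(n,[g[1]],.046)[0]
        print('  red',a,c.round(1),'tip',tip.round(2),'P',P.round(4),'G',G.round(4),'x in mark',((P-G)@ax).round(4))
if __name__=='__main__':
    go('scene',(245,205,30,35),(245,205,50,35),(298,207)); go('top',(258,160,25,40),(258,160,40,50),(311,187))
E
python3 meas.py; python3 st.py; python3 - <<'E'
from h import *
a=[load(n)[0] for n in('scene','top')]
f=lambda im,x,y:cv2.resize(im[y:y+60,x:x+40],(400,600),interpolation=cv2.INTER_CUBIC)
cv2.imwrite('pics/c7.png',np.hstack([f(a[0],245,195),f(a[1],255,155)])[...,::-1])
E
```

```text
scene green 12 [255.83 221.08]
  red 15 [253.6 218.4] tip [251.  218.5] P [0.6539 0.1227 0.044 ] G [0.6299 0.1246 0.046 ] x in mark 0.0238
  red 10 [276.8 223.2] tip [275.  224.5] P [0.5821 0.0999 0.044 ] G [0.6299 0.1246 0.046 ] x in mark -0.0409
top green 16 [268.19 178.31]
  red 26 [269.5 172.4] tip [267.75 171.75] P [0.6479 0.1213 0.044 ] G [0.6282 0.1195 0.046 ] x in mark 0.0187
  red 9 [277.3 194.4] tip [275. 195.] P [0.5795 0.0993 0.044 ] G [0.6282 0.1195 0.046 ] x in mark -0.0428
7.92 [ 0.5891 -0.0746  0.1018] yaw 1.54 F [-1.3  0.   3. ] T [-0.01  0.34  0.03] -0.18
```

View pics/c7.png

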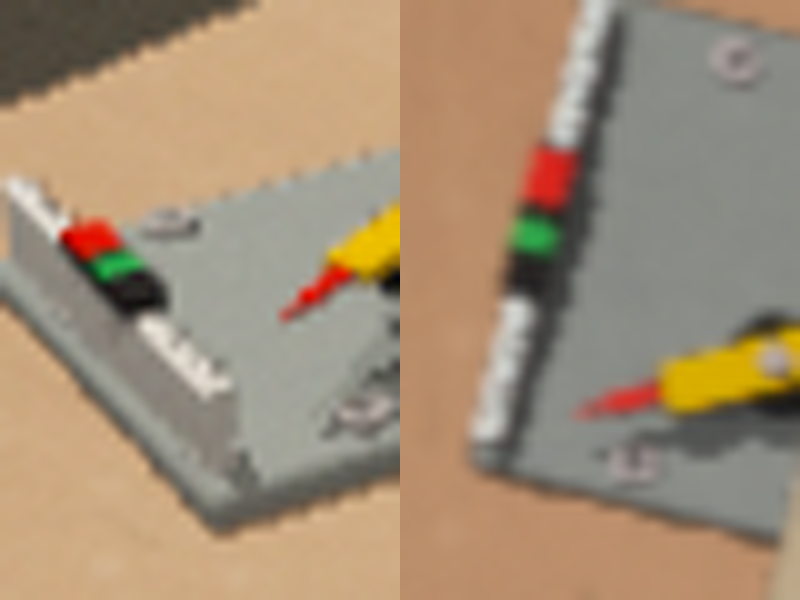

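Views: the pointer tip is at crop (285,317) in scene and (580,413) in top. Green is at (117,265) in scene and (535,235) in top. The pointer is about 45 mm short. I grip harder and turn clockwise 0.6 rad first.

Request:
{"method": "arm_command", "body": {"targets": [{"x": 0, "y": 0, "z": 0, "rx": 0, "ry": 0, "rz": 0, "claw": 255}, {"x": 0, "y": 0, "z": 0, "rx": 0, "ry": 0, "rz": -0.03, "claw": 255}, {"x": 0, "y": 0, "z": 0, "rx": 0, "ry": 0, "rz": -0.06, "claw": 255}, {"x": 0, "y": 0, "z": 0, "rx": 0, "ry": 0, "rz": -0.1, "claw": 255}, {"x": 0, "y": 0, "z": 0, "rx": 0, "ry": 0, "rz": -0.14, "claw": 255}, {"x": 0, "y": 0, "z": 0, "rx": 0, "ry": 0, "rz": -0.18, "claw": 255}, {"x": 0, "y": 0, "z": 0, "rx": 0, "ry": 0, "rz": -0.22, "claw": 255}, {"x": 0, "y": 0, "z": 0, "rx": 0, "ry": 0, "rz": -0.26, "claw": 255}, {"x": 0, "y": 0, "z": 0, "rx": 0, "ry": 0, "rz": -0.3, "claw": 255}, {"x": 0, "y": 0, "z": 0, "rx": 0, "ry": 0, "rz": -0.3, "claw": 255}], "squeeze": 40}}

```text
t: 8.75
tool_pos: [0.5894, -0.0747, 0.1019]
orientation: [2.803, 1.417, 0.001]
force: [-0.9, 0.7, 3.2]
opening: 0.0137
gripper_force: 40.0
```

```bash
python3 st.py; python3 meas.py
python3 - <<'E'
from h import *
from meas import ax
# hand-read tips of the previous views
P=plane('scene',[[273.05,226.2]],.044)[0];G=plane('scene',[[255.83,221.08]],.046)[0];print((P-G)@ax)
P=plane('top',[[272.6,195.85]],.044)[0];G=plane('top',[[268.19,178.31]],.046)[0];print((P-G)@ax)
E
```

```text
8.75 [ 0.5894 -0.0747  0.1019] yaw 0.936 F [-0.9  0.7  3.2] T [-0.06  0.09  0.07] 0.42
scene green 12 [255.83 221.08]
  red 15 [253.6 218.4] tip [251.  218.5] P [0.6539 0.1227 0.044 ] G [0.6299 0.1246 0.046 ] x in mark 0.0238
  red 10 [270.3 221.2] tip [267. 223.] P [0.6034 0.109  0.044 ] G [0.6299 0.1246 0.046 ] x in mark -0.0222
top green 16 [268.19 178.31]
  red 27 [269.4 172.4] tip [267.6 172. ] P [0.6471 0.1217 0.044 ] G [0.6282 0.1195 0.046 ] x in mark 0.0179
  red 6 [276.5 187. ] tip [274. 187.] P [0.6029 0.1025 0.044 ] G [0.6282 0.1195 0.046 ] x in mark -0.0207
-0.046115333293701086
-0.04679153571294345
```

Request:
{"method": "arm_command", "body": {"targets": [{"x": 0, "y": 0, "z": 0, "rx": 0, "ry": 0, "rz": -0.03, "claw": 255}, {"x": 0, "y": 0, "z": 0, "rx": 0, "ry": 0, "rz": -0.06, "claw": 255}, {"x": 0, "y": 0, "z": 0, "rx": 0, "ry": 0, "rz": -0.09, "claw": 255}, {"x": 0, "y": 0, "z": 0, "rx": 0, "ry": 0, "rz": -0.12, "claw": 255}, {"x": 0, "y": 0, "z": 0, "rx": 0, "ry": 0, "rz": -0.15, "claw": 255}, {"x": 0, "y": 0, "z": 0, "rx": 0, "ry": 0, "rz": -0.18, "claw": 255}, {"x": 0, "y": 0, "z": 0, "rx": 0, "ry": 0, "rz": -0.21, "claw": 255}, {"x": 0, "y": 0, "z": 0, "rx": 0, "ry": 0, "rz": -0.21, "claw": 255}]}}

```text
t: 9.52
tool_pos: [0.5896, -0.0749, 0.1019]
orientation: [3.035, 0.807, 0.002]
force: [0.2, -1.2, 2.3]
opening: 0.0136
gripper_force: 40.0
```

```bash
python3 st.py; python3 meas.py; python3 - <<'E'
from h import *
a=[load(n)[0] for n in('scene','top')]
f=lambda im,x,y:cv2.resize(im[y:y+60,x:x+40],(400,600),interpolation=cv2.INTER_CUBIC)
cv2.imwrite('pics/c8.png',np.hstack([f(a[0],245,195),f(a[1],255,155)])[...,::-1])
E
```

```text
9.52 [ 0.5896 -0.0749  0.1019] yaw 0.52 F [ 0.2 -1.2  2.3] T [-0.31 -0.19  0.12] 0.84
scene green 12 [255.83 221.08]
  red 15 [253.6 218.4] tip [251.  218.5] P [0.6539 0.1227 0.044 ] G [0.6299 0.1246 0.046 ] x in mark 0.0238
  red 8 [267.1 218.8] tip [264. 220.] P [0.622  0.1044 0.044 ] G [0.6299 0.1246 0.046 ] x in mark -0.003
top green 16 [268.19 178.31]
  red 26 [269.5 172.4] tip [267.75 171.75] P [0.6479 0.1213 0.044 ] G [0.6282 0.1195 0.046 ] x in mark 0.0187
  red 10 [277.  181.5] tip [275.  181.5] P [0.6191 0.0997 0.044 ] G [0.6282 0.1195 0.046 ] x in mark -0.0043
```

View pics/c8.png

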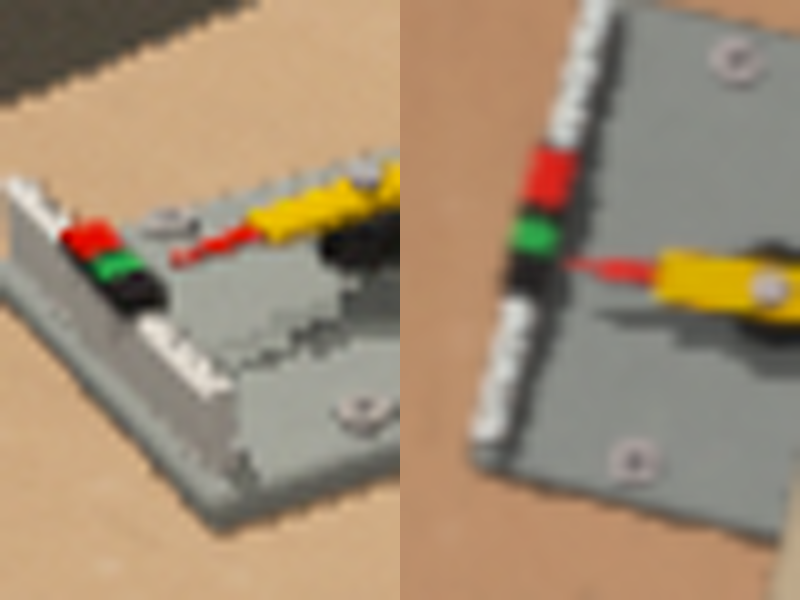

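Top view: the tip is at crop (567,265) against green at (535,235). Along the rail that is about 5 mm short, so I turn another 0.115 rad.

Request:
{"method": "arm_command", "body": {"targets": [{"x": 0, "y": 0, "z": 0, "rx": 0, "ry": 0, "rz": -0.03, "claw": 255}, {"x": 0, "y": 0, "z": 0, "rx": 0, "ry": 0, "rz": -0.0575, "claw": 255}, {"x": 0, "y": 0, "z": 0, "rx": 0, "ry": 0, "rz": -0.0575, "claw": 255}, {"x": 0, "y": 0, "z": 0, "rx": 0, "ry": 0, "rz": -0.0575, "claw": 255}]}}

```text
t: 9.95
tool_pos: [0.5894, -0.0749, 0.1017]
orientation: [3.076, 0.637, 0.001]
force: [1.9, -2.6, 2.2]
opening: 0.0138
gripper_force: 40.0
```

```bash
python3 st.py; cat > tipx.py <<'E'
from meas import *
def run(n,gb,rb,pv):
    im,_=cap(n); pv=np.array(pv)
    gw=max(blob(im,gb,'g'),key=lambda b:b[0])[1]
    r=min(blob(im,rb,'r'),key=lambda b:np.linalg.norm(b[1]-pv))
    Pv,C=plane(n,[pv],.044)[0],plane(n,[r[1]],.044)[0]; G=plane(n,[gw],.045)[0]
    T=Pv+.115*(C-Pv)/np.linalg.norm(C-Pv); print(n,r[1].round(2),r[0],'red dist',np.linalg.norm(C-Pv).round(4),'tip x in mark mm',(1000*(T-G)@ax).round(1))
run('top',(258,160,25,40),(258,160,40,50),(311.0,186.4))
run('scene',(245,205,30,35),(245,205,50,35),(298.2,207.3))
E
python3 tipx.py
```

```text
9.95 [ 0.5894 -0.0749  0.1017] yaw 0.408 F [ 1.9 -2.6  2.2] T [-0.58 -0.41  0.11] 0.95
top [277.43 180.29] 7 red dist 0.0997 tip x in mark mm -0.1
scene [266.   218.12] 8 red dist 0.1012 tip x in mark mm 1.4
```

The tip reads within about 1 mm of the green centre. I release and lift clear.

Request:
{"method": "arm_command", "body": {"targets": [{"x": 0, "y": 0, "z": 0, "rx": 0, "ry": 0, "rz": 0, "claw": 130}, {"x": 0, "y": 0, "z": 0, "rx": 0, "ry": 0, "rz": 0, "claw": 130}, {"x": 0, "y": 0, "z": 0, "rx": 0, "ry": 0, "rz": 0, "claw": 130}, {"x": 0, "y": 0, "z": 0, "rx": 0, "ry": 0, "rz": 0, "claw": 130}, {"x": 0, "y": 0, "z": 0, "rx": 0, "ry": 0, "rz": 0, "claw": 130}, {"x": 0, "y": 0, "z": 0.04, "rx": 0, "ry": 0, "rz": 0, "claw": 130}, {"x": 0, "y": 0, "z": 0.1, "rx": 0, "ry": 0, "rz": 0, "claw": 130}, {"x": 0, "y": 0, "z": 0.16, "rx": 0, "ry": 0, "rz": 0, "claw": 130}, {"x": 0, "y": 0, "z": 0.2, "rx": 0, "ry": 0, "rz": 0, "claw": 130}, {"x": 0, "y": 0, "z": 0.2, "rx": 0, "ry": 0, "rz": 0, "claw": 130}], "squeeze": 5}}

```text
t: 10.88
tool_pos: [0.5917, -0.0751, 0.2075]
orientation: [3.074, 0.631, 0.012]
force: [1.3, -0.2, 0.7]
opening: 0.0458
gripper_force: 0.0
```

```bash
python3 st.py; python3 tipx.py; python3 - <<'E'
from h import *
s,d=load('scene')
# black bar pixels above the spindle: should be centred near the spindle axis at z~0.103
b=s[165:215,295:350]; v,u=np.nonzero(b.max(2)<55); p=np.c_[u+295,v+165]; print(len(p),p.mean(0),p.min(0),p.max(0))
print(plane('scene',[p.mean(0)],.103))
E
```

```text
10.88 [ 0.5917 -0.0751  0.2075] yaw 0.405 F [ 1.3 -0.2  0.7] T [ 0.02 -0.05  0.  ] 0.95
top [277.43 180.29] 7 red dist 0.0997 tip x in mark mm -0.1
scene [265.57 218.29] 7 red dist 0.1026 tip x in mark mm 0.6
133 [321.27819549 182.61654135] [310 179] [332 192]
[[ 0.58786051 -0.07477228  0.103     ]]
```

```bash
python3 -c "
from plant import robot
print(robot.close_job())"
```

```text
the job is handed in; nothing more can be done
None
```

I fitted the T-knob home on the spindle with a light push, turned it clockwise until the pointer read within about 1 mm of the green centre in both cameras, released it, lifted clear and handed the job in at about 11 s; no verdict came back.

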